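# Load a reflector into the curing carousel and start the lamp

## Task

Cure the lamp reflector that lies on the bench: turn the curing carousel by its upright posts until the empty rectangular nest stands square in the loading gap at the front, then lay the reflector gently and fully down into that nest, open side up and long side along the nest, and let go. Turn the carousel on until the loaded nest stands centred under the lamp head, and only then turn the lamp knob clockwise all the way to its stop, so that the lamp is never turned up while the part is not under it. Leave the tin, the jar and the screw box alone.

Things in the scene. Friction and masses are not known exactly. Their poses are not given: they have to be found in the camera images.
- station: Curing station: fixed bench machine with a round dial plate, the carousel. Origin on the carousel's vertical axis at bench height; x points from the loading gap (nearest the robot) to the axis and on to the rear, y to the lamp's side (left), z up. Round the plate runs a grey sheet skirt, 309 mm across, 68 mm high, open for 76 degrees at -x: the loading gap, over a dark apron with a white line.
- carousel (a joint): Angle of the dial plate (rad) about its vertical axis, growing anticlockwise seen from above; 0 with the empty nest in the loading gap, -1.571 with it under the lamp (a quarter turn clockwise). Turns without end either way, no detents, and stays where it is left (0.12 N m of friction: 1 N at a post). Starts between 0.7 and 2.3.
- load_point (a point): Fixed point on the station where the mouth centre of a nest is when it stands square in the loading gap: 98 mm from the carousel's axis towards the gap (station -x), 72 mm above the bench. Axes as the station's.
- lamp_spot (a point): Fixed point below the lamp head's middle, 98 mm from the carousel's axis (station +y), 72 mm above the bench. The head is a fixed grey finned box, 90 mm (x) by 112 mm (y), from 132 to 233 mm above the bench with its arm; nests and posts pass below it. Its column, 30 mm square, 244 mm high, is at station y +190 mm. Keep hand and wrist clear of both.
- empty_nest (a point): Centre of the mouth of the empty rectangular nest, turning with the carousel: black frame, outside 95 x 67 mm, mouth 85 x 57 mm, 24 mm high; rim 72 mm, plate 48 mm above the bench. Its long side lies along the carousel's radius: this x axis, pointing to the axis 98 mm away. Of the other seats two hold reflectors (fixed, up to 78 mm high) and one is low and round, for a dose meter.
- post1 (a point): One of four upright round steel posts, 16 mm in diameter, that turn the carousel; each stands 120 mm from the axis, half-way between two nests. The point is on the post's axis 108 mm above the bench; its top is at 123 mm, its foot on the plate at 48 mm. With the empty nest in the gap this one is at the front right.
- post2 (a point): As post1, a quarter turn clockwise from it (front left with the empty nest in the gap).
- post3 (a point): As post1, a quarter turn anticlockwise from it (rear right with the empty nest in the gap).
- post4 (a point): As post1, opposite it (rear left with the empty nest in the gap).
- reflector_mid (a point): Reflector to load: white tray, open side up, 98 mm long (y axis), 70 mm wide (x) and 22 mm high, 30 g; flange with blue film round the top, 5 mm thick, 70 x 98 mm; tapered body 54 x 82 mm under it. Point at its centre, 11 mm above its underside. Can be held by the flange's long edges. In the nest the flange rests on the rim, y along the nest's x (either way), this point 6 mm below empty_nest.
- lamp_knob (a joint): Lamp output knob, angle in rad, growing clockwise seen from above: 0 is off, 2.6 is the clockwise end stop (full output). It starts between 1.2 and 1.8 (standby) and needs about 0.06 N m.
- lamp_knob_grip (a point): The knob's axis at the height to grip, 77 mm above the bench, on the 40 mm high control box at the station's right front (station x -100, y -195 mm). A black disc, 54 mm in diameter, carries an upright bar, 51 mm long (this x axis, turning with the knob), 14 mm thick (y axis), from 54 to 84 mm above the bench: pinch it across its thickness.
- needle_tin: Round tin with a green lid, 71 mm across and 32 mm high, on the bench at the left; origin at the middle of its underside. To be left alone.
- jar: White jar with a green cap, 56 mm across and 79 mm high, behind the station; origin at the middle of its underside. To be left alone.
- screw_box: Flat blue box, 90 x 120 x 29 mm, right of the station; origin at the middle of its underside. To be left alone.

How it is judged:
By the outcome, as a careful person would: the job done as asked, in the order asked, and still so for the second after the job is handed in, with the robot touching nothing.
It also fails if it takes over 72 s, if anything falls off the work surface, if the arm or the gripper's body presses on something with over 40 N, if the wrist force passes 120 N, or if a joint passes its speed limit or range.

## Robot

A 6-joint arm with a two-finger parallel gripper is mounted at the origin on a cart in front of the work surface, level with it; the furniture and walls round the work are solid. World frame = base frame: x ahead of the robot, y to its left, z up, the work surface at z = 0. Lengths are in mm, angles in rad, forces in N, time in s.
With the tool pointing down it reaches from about 300 to 775 mm from the base axis. Payload 14.6 kg.
Tool frame: the origin (TCP) lies midway between the tips of the shut fingers; the grasp point (between the pads) lies 19 mm behind it; z points along the fingers, x is the direction in which the jaws open and shut, and the axes are right-handed (so a half turn about z gives the same grasp; the last joint's range is limited). The gripper opens to 94 mm and grips with 3 to 60 N. Pads are 16 mm wide; open, the fingers measure 119 mm over their backs; the gripper's body (75 mm by 177 mm) begins 78 mm behind the grasp point.
Start: joints at [-0.067, 0.3, 1.521, -0, 1.321, -0.067], TCP at [549.99, -0.002, 205.446] pointing down, gripper open.
Joint ranges: [-3.03, 3.03], [-0.79, 2.21], [0.23, 2.52], [-1.04, 4.18], [0, 3.07], [-2.55, 2.55]. Speed limits (rad/s): [2.22, 2.22, 2.57, 3.14, 3.14, 3.14].

## Interface

Orientations are given as a unit quaternion [x, y, z, w].
In Python, from cell import get_state, snapshot, get_calibration, finish_job gives the robot as it stands.
- The arm moves only by the tool apply_moves, never from a script. Its argument "moves" is text: rows parted by semicolons, each of 5 numbers parted by spaces: the shift along the tool's x, y, z in mm, then the turn about the tool's z in degrees, then the closure, from -1 (fully open) to 1 (shut). In form: tx ty tz roll jaw; .... A call has 1 to 20 rows; each row is the pose to reach, as a shift and turn from the pose commanded when the call began, along the tool's axes at that moment; what a row does not reach only later rows make up. A row lasts 1/8 s, in which the tool goes at most 62.5 mm and 10.7 degrees, less where a joint would pass 70% of its speed; a pose out of reach is approached as far as the arm can. A call with a gripper value outside its range is refused whole. The fingers move at their own pace and stop on an object; "force" is the grip in N (left out, the last holds). Time passes only in rows, so rows that repeat a pose let the fingers close. It gives the time, the measured TCP pose, the force and the opening at its end, in the units of the state.
- get_state(): the state, without advancing time (a new reading comes with each control period).
- snapshot(name): name is "scene" or "top" or "wrist"; returns the picture (400x640x3 uint8, red, green, blue); there is no depth.
- get_calibration(name): a dict with "vertical_fov" (degrees; the focal length in pixels is half the picture's height over the tangent of half this angle, whatever the lens; pixels are square), "cx", "cy" (the principal point, pixels), "R" (3x3) and "t" (3): a world point X has camera coordinates R X + t; the wrist camera has in their place "mount" (4x4, takes a point from camera to tool coordinates, whose origin is the TCP and whose axes are the tool frame's). Camera axes: x right, y down, z forward; pixel columns grow to the right and rows downward; lengths in mm; the calibration is good to about 2 mm. A picture is of the moment at which its call begins: read the wrist's pose just before it. get_calibration takes no time and is no camera call.
- finish_job(): hands the job in, once; it reports no verdict.
The state is a dict: "time": time; "joint_pos": joint angles; "dq": joint speeds; "tau": joint torques, N m; "tcp_pos": TCP position; "eef_rot": TCP orientation; "ft_force": force on the tool from outside, world axes, zero at the start; "ft_torque": the same for the moment, N m; "grip_width": finger opening in mm.
Only numpy, scipy, OpenCV 4.12 (cv2) and the standard library are available. Lean on these libraries where they do the work, as an engineer would, in place of code of your own. Each camera call takes 0.05 s, during which the arm holds its last target.

## Working session

There is one attempt and no reset: what is moved stays moved. The work goes in short steps, Python scripts to look and compute and a tool call to move; the robot and the scene stay as the last step left them, time stands still between calls to the robot, and variables do not carry over. Pictures are saved under pics/ and viewed, and the job is handed in when it is done.

Besides the shell and the picture viewer there is one more tool, called after "Request:" as name(argument=value, ...) on one line, values as JSON. apply_moves: Moves the arm, as the interface text tells. Its arguments: {"type":"object","properties":{"moves":{"type":"string"},"force":{"type":"number"}},"required":["moves"]}

```bash
mkdir -p pics; ls
python3 - <<'E'
from cell import *
import cv2
print(get_state())
for n in ("scene","top","wrist"):
    c=get_calibration(n); print(n,c)
    cv2.imwrite(f"pics/{n}0.png",snapshot(n)[:,:,::-1])
E
```

```text
pics
{'time': 0.0, 'joint_pos': array([-6.65989069e-02,  3.00464852e-01,  1.52159939e+00,  1.31625625e-05,
        1.32069466e+00, -6.66001801e-02]), 'dq': array([ 2.02704874e-04, -2.26180607e-05,  8.99598674e-04, -2.45878500e-04,
        2.45955341e-03, -2.37217017e-03]), 'tau': array([-1.53750298e-03, -5.31805658e+01, -3.52735734e+01,  7.07558286e-02,
        2.43994006e-02, -4.79655944e-05]), 'tcp_pos': array([5.49730900e+02, 1.90751542e-02, 2.04882013e+02]), 'eef_rot': array([ 9.99999830e-01, -9.96023273e-07, -5.81406944e-04, -4.51685227e-05]), 'ft_force': array([ 0.63287974,  0.32699643, -0.3407718 ]), 'ft_torque': array([ 0.03562075, -0.01270722, -0.01265893]), 'grip_width': 94.1013693278452}
scene {'vertical_fov': 53.18721300168262, 'cx': 317.5773090799165, 'cy': 200.43123468019604, 'R': array([[-0.83515334, -0.54974709,  0.017235  ],
       [-0.35791746,  0.51940669, -0.77595862],
       [ 0.41762902, -0.65421314, -0.63054831]]), 't': array([ 507.22001133,  247.9082358 , 1537.3655311 ])}
top {'vertical_fov': 47.503675997181666, 'cx': 319.8141789501943, 'cy': 202.941822639294, 'R': array([[-0.02994576, -0.99943621, -0.01518248],
       [-0.98696235,  0.03196832, -0.15774457],
       [ 0.158141  ,  0.01026076, -0.98736323]]), 't': array([  60.9473898 ,  597.25143726, 1475.03335781])}
wrist {'vertical_fov': 68.9569487277578, 'cx': 323.93150184359934, 'cy': 204.15628858106038, 'mount': array([[ 9.99999797e-01,  5.37778337e-04, -3.42023952e-04,
         4.60586438e-01],
       [-4.23313528e-04,  9.61632135e-01,  2.74341864e-01,
        -7.91161664e+01],
       [ 4.76436335e-04, -2.74341663e-01,  9.61632167e-01,
        -1.78747247e+02],
       [ 0.00000000e+00,  0.00000000e+00,  0.00000000e+00,
         1.00000000e+00]])}
```

View pics/scene0.png

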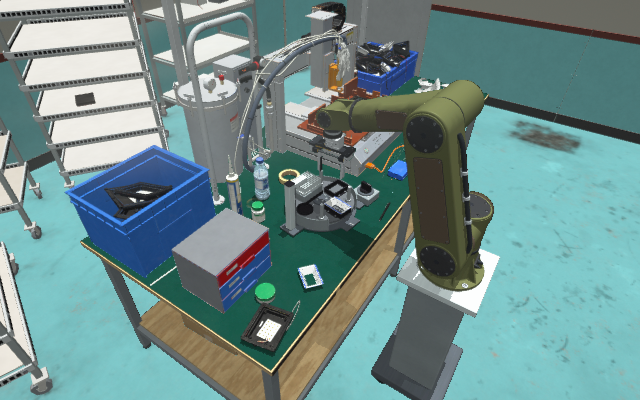

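View pics/top0.png

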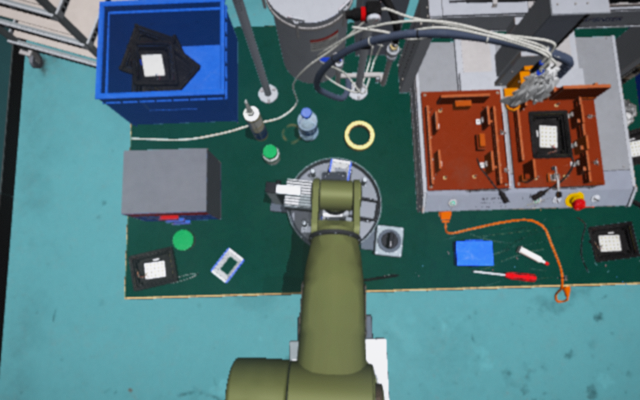

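View pics/wrist0.png

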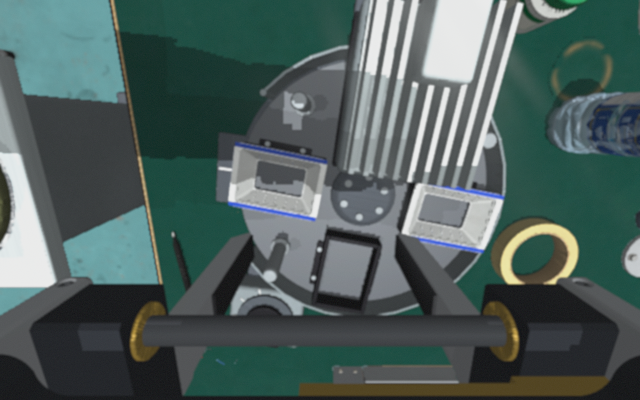

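The scene view shows the reflector on the left part of the bench (310,277). In the top view it is near (228,265), the tin is at (182,240) and the knob at (388,240). In the wrist view the axis is near (362,195), the empty nest is at the station's right (348,268), and a filled nest sits in the gap (278,180).

```bash
cat > h.py <<'E'
import numpy as np, cv2
from scipy.spatial.transform import Rotation as Ro
from cell import *
def K(c): 
    f=200/np.tan(np.radians(c["vertical_fov"]/2)); return f,c["cx"],c["cy"]
def cam(name,st=None):
    c=get_calibration(name); f,cx,cy=K(c)
    if name!="wrist": R,t=np.array(c["R"]),np.array(c["t"])
    else:
        M=np.array(c["mount"]); T=np.eye(4); T[:3,:3]=Ro.from_quat(st["eef_rot"]).as_matrix(); T[:3,3]=st["tcp_pos"]
        W=np.linalg.inv(T@M); R,t=W[:3,:3],W[:3,3]
    return f,cx,cy,R,t
def ray(C,px,z):
    f,cx,cy,R,t=C; d=R.T@np.array([(px[0]-cx)/f,(px[1]-cy)/f,1]); o=-R.T@t
    return o+d*(z-o[2])/d[2]
def proj(C,X):
    f,cx,cy,R,t=C; p=R@np.array(X,float)+t; return np.array([cx+f*p[0]/p[2],cy+f*p[1]/p[2]])
def shot(name,fn):
    st=get_state(); im=snapshot(name)[:,:,::-1].copy(); cv2.imwrite(f"pics/{fn}.png",im); return im,cam(name,st),st
E
python3 - <<'E'
import cv2
t=cv2.imread("pics/top0.png"); cv2.imwrite("pics/top0z.png",cv2.resize(t[140:300,170:410],None,fx=3.3,fy=3.3,interpolation=cv2.INTER_CUBIC))
t=cv2.imread("pics/wrist0.png"); cv2.imwrite("pics/w0z.png",cv2.resize(t[30:330,190:530],None,fx=2,fy=2,interpolation=cv2.INTER_CUBIC))
E
```

```text
(no output)
```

View pics/top0z.png

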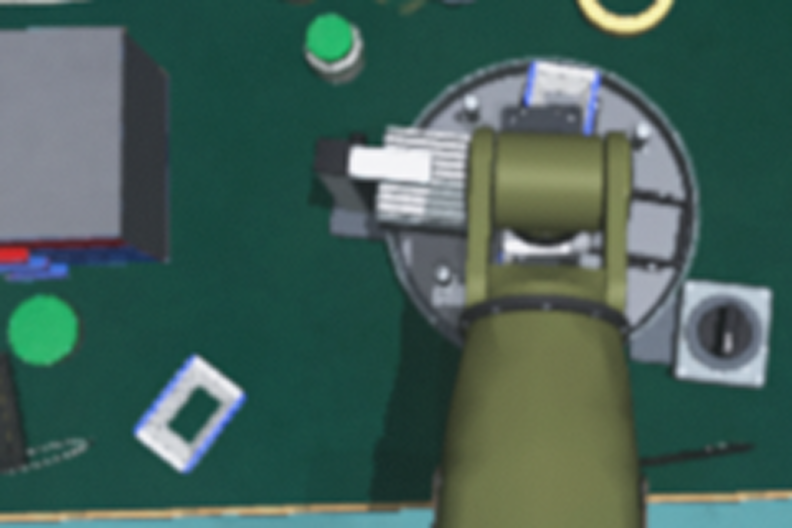

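View pics/w0z.png

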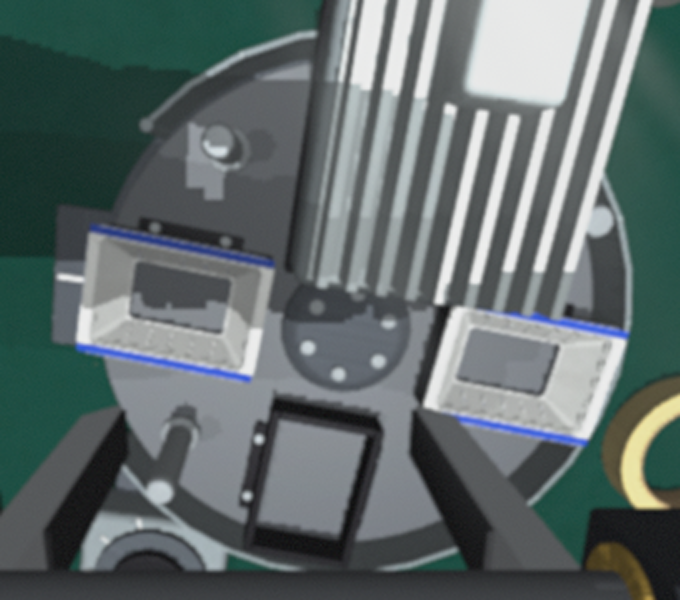

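Run:
```python
from h import *
st={'tcp_pos':np.array([549.73,.02,204.88]),'eef_rot':np.array([1,0,-5.8e-4,-4.5e-5])}
C=cam("wrist",st)
z=lambda x,y:(190+x/2-.25,30+y/2-.25)
P={}
for n,p,h in [("postLL",(160,491),123),("postUL",(214,138),123),("postUR",(600,221),123),("hub",(346,331),50),("lineL",(58,276),1),("lineR",(84,280),1),("knobc",None,0)]:
    if p: P[n]=ray(C,z(*p),h); print(n,P[n].round(1))
print("axis",(P["postLL"]+P["postUR"])/2, np.linalg.norm(P["postLL"]-P["postUR"]))
a=(P["postLL"]+P["postUR"])/2
for k in ("postLL","postUL","postUR"): d=P[k]-a; print(k,np.hypot(*d[:2]),np.degrees(np.arctan2(d[1],d[0])))
# nest mouth corners at rim z=72 (outer corners)
q=[ray(C,z(*p),72)[:2] for p in [(274,396),(383,428),(352,566),(246,545)]]
q=np.array(q);print("nest",q.round(1),q.mean(0), [np.linalg.norm(q[i]-q[(i+1)%4]).round(1) for i in range(4)])
d=q.mean(0)-a[:2];print(np.hypot(*d),np.degrees(np.arctan2(d[1],d[0])))
# top cam
im=cv2.imread("pics/top0.png");T=cam("top")
b,g,r=[im[:,:,i].astype(int) for i in range(3)]
m=((b>100)&(b>g-20)&((b+g+r)>330)).astype(np.uint8); m[:240]=0;m[290:]=0;m[:,:205]=0;m[:,255:]=0
c=max(cv2.findContours(m,0,2)[0],key=cv2.contourArea);rc=cv2.minAreaRect(c);print(rc)
bx=cv2.boxPoints(rc);w=np.array([ray(T,p,20)[:2] for p in bx]);print(w.round(1),w.mean(0),[np.linalg.norm(w[i]-w[(i+1)%4]).round(1) for i in range(4)],[np.degrees(np.arctan2(*(w[(i+1)%4]-w[i])[::-1])).round(1) for i in range(4)])
u=lambda x,y:(170+x/3.3-.35,140+y/3.3-.35)
print("knob disc",ray(T,u(725,333),54)[:2],"bar",ray(T,u(726,308),84)[:2],ray(T,u(724,356),84)[:2])
q=np.array([ray(T,u(*p),40)[:2] for p in [(686,281),(771,289),(764,386),(677,378)]]);print("box",q.round(1),q.mean(0))
S=[proj(T,(a[0],a[1],48))];print("axis in top",S)
for n,p in (("ul",(470,103)),("ur",(643,131)),("ll",(443,274))): 
   X=ray(T,u(*p),123);d=X-a;print(n,X.round(1),np.hypot(*d[:2]),np.degrees(np.arctan2(d[1],d[0])))
```

```text
postLL [495.8 -69.2 123. ]
postUL [527.   97.2 123. ]
postUR [695.1  63.1 123. ]
hub [595.7  -5.1  50. ]
lineL [411.   19.8   1. ]
lineR [427.9  17.2   1. ]
axis [595.44540619  -3.08155926 123.        ] 239.1698805296423
postLL 119.5849402648212 -146.41678562089135
postUL 121.42998471245507 124.291265169404
postUR 119.58494026482111 33.58321437910869
nest [[ 553.1  -37.7]
 [ 616.3  -57.3]
 [ 602.  -150.3]
 [ 536.2 -135.3]] [576.91867578 -95.16176907] [np.float64(66.1), np.float64(94.0), np.float64(67.5), np.float64(99.1)]
93.92552783271265 -101.37614264627435
((227.04232788085938, 265.0884704589844), (21.40021514892578, 31.66179084777832), 37.87498474121094)
[[384.8 420.5]
 [466.3 355.4]
 [420.5 298.5]
 [339.8 363.7]] [402.85728878 359.53599955] [np.float64(104.2), np.float64(73.0), np.float64(103.7), np.float64(72.4)] [np.float64(-38.6), np.float64(-128.8), np.float64(141.1), np.float64(51.6)]
knob disc [ 465.36217396 -182.3905383 ] bar [ 487.59779687 -180.49841277] [ 440.89156587 -176.02246595]
box [[ 520.1 -147.9]
 [ 509.3 -233. ]
 [ 412.3 -220.3]
 [ 422.9 -134. ]] [ 466.12907231 -183.8137416 ]
axis in top [array([333.39354058, 203.50897779])]
ul [692.2  63.3 123. ] 117.35324620945705 34.45577639668067
ur [ 658.7 -103.9  123. ] 119.05807343066259 -57.885316824173294
ll [525.3  93.8 123. ] 119.60527463332731 125.9310538766416
```

Measured: the axis is near (595,-4) and the station yaw about -8°. Post1 is near (662,-103), the reflector near (403,359), and the knob near (466,-183). The nest is at about +87°, so I'll turn it clockwise using post1 along the right side, well away from the lamp. First I'll hover over post1 and look.

Request:
apply_moves(moves="40 35 0 -10 -1; 80 70 0 -20 -1; 112 103 0 -30 -1; 112 103 0 -34 -1; 112 103 0 -34 -1; 112 103 0 -34 -1", force=15)

```text
time: 0.9
tcp_pos: [661.8, -102.6, 205.6]
eef_rot: [0.956, 0.292, -0.0, -0.0]
ft_force: [1.0, -0.2, 0.5]
grip_width: 93.8
```

Run:
```python
from h import *
im,C,st=shot("wrist","w1"); print(st["tcp_pos"],st["eef_rot"],st["joint_pos"])
cv2.imwrite("pics/w1z.png",cv2.resize(im,None,fx=1.25,fy=1.25))
print(proj(C,(662,-103,123)),proj(C,(595,-3.5,50)))
im,_,_=shot("top","t1"); cv2.imwrite("pics/t1z.png",cv2.resize(im[140:300,170:410],None,fx=3.3,fy=3.3,interpolation=cv2.INTER_CUBIC))
```

```text
[ 661.80847403 -102.61028997  205.55510191] [ 9.56491004e-01  2.91761817e-01 -6.95318296e-06 -3.34809339e-05] [-2.08518816e-01  5.75398060e-01  1.13073255e+00  5.23722740e-05
  1.43550659e+00 -8.00662443e-01]
[324.03840345 209.25658927] [324.08518944  81.64528696]
```

View pics/w1z.png

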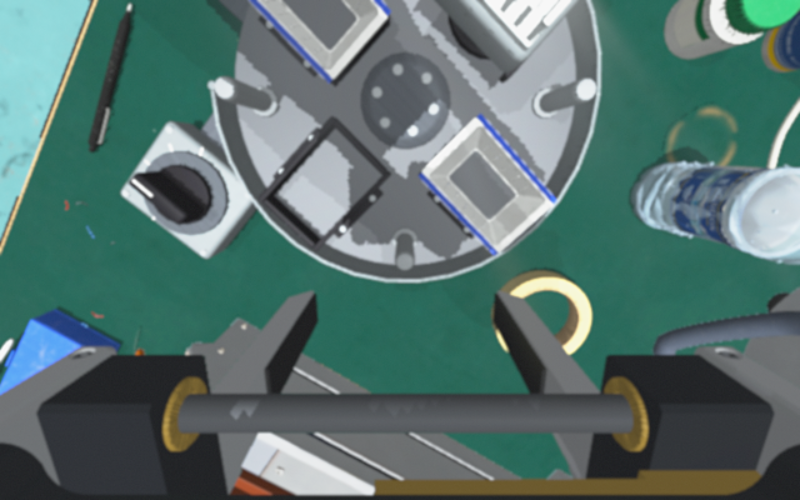

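View pics/t1z.png

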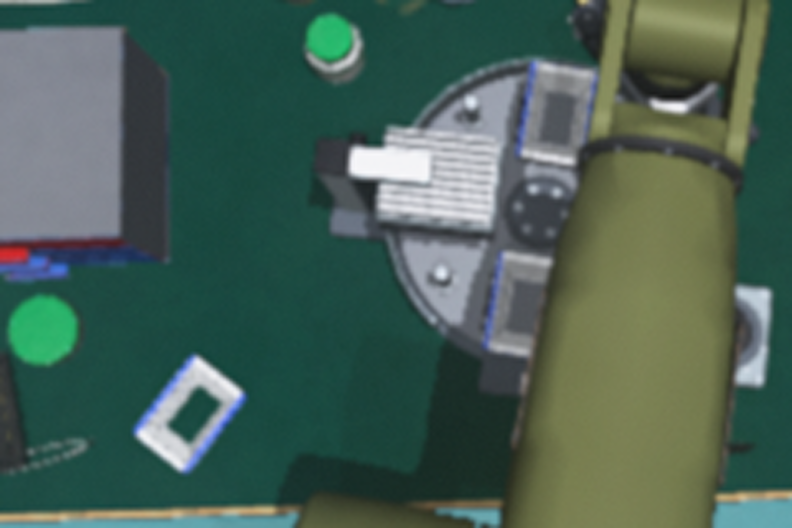

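Wrist view: post1's top is at about (404,260), where predicted, the other two posts are at (222,88) and (586,90), and the hub is at (405,101). I'll refine the axis and the knob from this view.

Run:
```python
from h import *
st={'tcp_pos':np.array([661.81,-102.61,205.55]),'eef_rot':np.array([.956491,.291762,0,0])}
C=cam("wrist",st); z=lambda x,y:(x/1.25-.1,y/1.25-.1)
L=ray(C,z(221,88),123);R=ray(C,z(587,90),123);B=ray(C,z(404,260),123);H=ray(C,z(405,101),50)
a=(L+R)/2;print(L,R,B,H,"ax",a,np.linalg.norm(L-R))
for q in (L,R,B): d=q-a;print(np.hypot(*d[:2]),np.degrees(np.arctan2(d[1],d[0])))
# station yaw: box corners z=40
q=np.array([ray(C,z(*p),40)[:2] for p in [(171,121),(124,191),(208,257)]]);print("box",q.round(1),(q[1]-q[0]),(q[2]-q[1]))
print(np.degrees([np.arctan2(*(q[1]-q[0])[::-1]),np.arctan2(*(q[2]-q[1])[::-1])]))
bc=(q[0]+q[2])/2; print(bc, np.degrees(np.arctan2(*(bc-a[:2])[::-1]))+117.15, np.hypot(*(bc-a[:2])))
print("disc",ray(C,z(187,193),54)[:2])
# lamp head / reflector in skirts
T=cam("top");u=lambda x,y:(170+x/3.3-.35,140+y/3.3-.35)
print("hub top",ray(T,u(541,210),50),"head corners",[ray(T,u(*p),210)[:2].round(1) for p in [(388,126),(497,138),(490,232),(378,220)]])
```

```text
[494.22235495 -71.54453131 123.        ] [695.41251315  62.40258087 123.        ] [ 660.53296809 -102.39339659  123.        ] [594.32142423  -2.84530241  50.        ] ax [594.81743405  -4.57097522 123.        ] 241.70086598349087
120.85043299174548 -146.34536852464774
120.85043299174538 33.65463147535229
117.84633017926251 -56.10742728256363
box [[ 430.  -131.9]
 [ 418.9 -213.7]
 [ 512.2 -228.5]] [-11.10835783 -81.86737837] [ 93.34624568 -14.74387417]
[-97.72711487  -8.9756169 ]
[ 471.12157077 -180.17199888] -8.011411948711626 214.7938223102226
disc [ 474.73254074 -176.54206265]
hub top [595.86168021  -3.72246565  50.        ] head corners [array([652.8, 136.7]), array([638.3,  37.3]), array([551.9,  46.3]), array([566.1, 147.4])]
```

Request:
apply_moves(moves="0 0 40 0 -1; 0 0 80 0 -1; 0 0 105 0 -1; 0 0 114 0 -1; 0 0 114 0 -1; 0 0 114 0 1; 0 0 114 0 1; 0 0 114 0 1; 0 0 114 0 1; 0 0 114 0 1; 0 0 114 0 1; 0 0 114 0 1; 0 0 114 0 1", force=15)

```text
time: 2.62
tcp_pos: [662.0, -103.0, 91.4]
eef_rot: [0.956, 0.292, -0.0, -0.0]
ft_force: [0.1, 1.0, -0.5]
grip_width: 17.3
```

Request:
apply_moves(moves="-6.3 -0.2 0 3 1; -16.7 -1.2 0 8 1; -27 -3.1 0 13 1; -37.1 -5.9 0 18 1; -46.9 -9.5 0 23 1; -56.3 -14 0 28 1; -65.4 -19.4 0 33 1; -73.9 -25.4 0 38 1; -81.8 -32.2 0 43 1; -89.2 -39.7 0 48 1; -95.8 -47.8 0 53 1; -101.8 -56.4 0 58 1; -106.9 -65.5 0 63 1; -111.3 -75 0 68 1; -114.8 -84.9 0 73 1; -117.4 -95.1 0 78 1; -119.1 -105.4 0 83 1; -119.8 -113.7 0 87 1; -119.8 -113.7 0 87 1; -119.8 -113.7 0 87 1")

```text
time: 5.12
tcp_pos: [498.9, -76.0, 91.3]
eef_rot: [0.895, -0.445, -0.0, 0.0]
ft_force: [-3.9, -2.1, -0.5]
grip_width: 15.5
```

Request:
apply_moves(moves="0 0 0 0 -1; 0 0 0 0 -1; 0 0 0 0 -1; 0 0 0 0 -1; 0 0 -30 0 -1; 0 0 -80 -10 -1; 0 0 -130 -20 -1; 0 0 -170 -30 -1; 0 0 -170 -40 -1; 0 0 -170 -45 -1; 0 0 -170 -45 -1")

```text
time: 6.5
tcp_pos: [499.1, -75.7, 261.4]
eef_rot: [0.998, -0.07, 0.0, -0.0]
ft_force: [-0.6, -0.3, -0.2]
grip_width: 93.8
```

Run:
```python
from h import *
im,C,st=shot("wrist","w2"); print(st["tcp_pos"],st["eef_rot"],st["grip_width"])
cv2.imwrite("pics/w2z.png",cv2.resize(im[0:260,120:520],None,fx=2,fy=2,interpolation=cv2.INTER_CUBIC))
print(proj(C,(498,10,72)),proj(C,(595,-3.8,50)))
```

```text
[499.07497144 -75.69742348 261.43810852] [ 9.97544260e-01 -7.00389051e-02  5.83972056e-06 -2.77060648e-05] 93.8069947689586
[312.81622785 116.31501012] [389.80415844 116.70754748]
```

View pics/w2z.png

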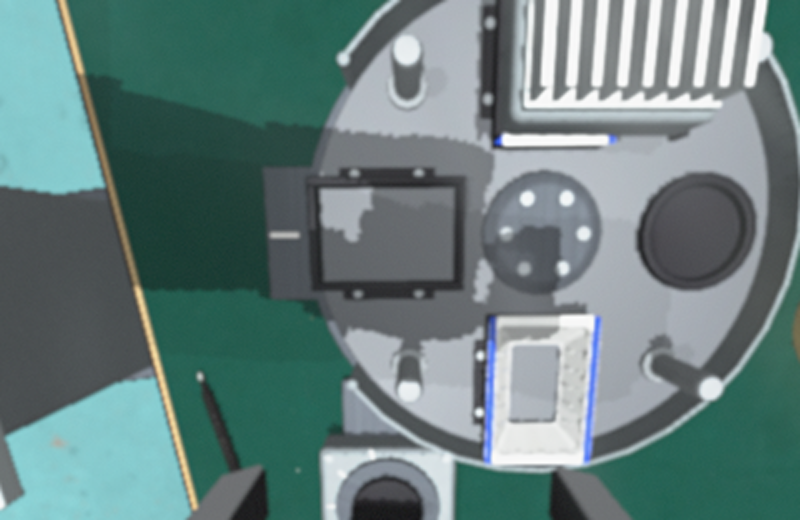

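The empty nest now sits in the gap at about (387,235), in line with the apron. The skirt ends are at (343,58) and (350,384), and the front posts at (407,48) and (409,391). I'll measure the remaining angle.

Run:
```python
from h import *
st={'tcp_pos':np.array([499.07,-75.7,261.44]),'eef_rot':np.array([.9975443,-.0700389,0,0])}
C=cam("wrist",st); z=lambda p:(120+p[0]/2-.25,p[1]/2-.25)
im=cv2.imread("pics/w2.png")
A=lambda v:np.degrees(np.arctan2(v[1],v[0]))
s1,s2=[ray(C,z(p),68)[:2] for p in ((343,58),(350,384))]
print("skirt ends",s1,s2,np.linalg.norm(s1-s2),"expect",309*np.sin(np.radians(38)))
print("yaw from skirt",A(s1-s2)-90)
P=[ray(C,z(p),123)[:2] for p in ((406,47),(409,392),(711,389))]
ax=(P[0]+P[2])/2;print("posts",np.round(P,1),"axis",ax,np.linalg.norm(P[0]-P[2]),np.linalg.norm(P[0]-P[1]),"phase",A(P[0]-P[1])-90, A(P[2]-P[1]))
h=ray(C,z((542,231)),50)[:2];print("hub",h)
# line
l=[ray(C,z(p),1)[:2] for p in ((270,235.5),(300,235.5))];print("line",l,A(l[1]-l[0]))
lm=(l[0]+l[1])/2;print("line dir from hub",A(h-lm),A(ax-lm))
# mouth
hsv=im[:,:,:].max(2);m=(hsv<62).astype(np.uint8);sub=m[80:155,268:360]
cs,hi=cv2.findContours(sub,cv2.RETR_CCOMP,2)
for c,hh in zip(cs,hi[0]):
    if cv2.contourArea(c)>800:
        r=cv2.minAreaRect(c);b=cv2.boxPoints(r)+[268,80];w=np.array([ray(C,p,72)[:2] for p in b]);print(hh[3],r,w.mean(0),[np.linalg.norm(w[i]-w[(i+1)%4]).round(1) for i in range(4)],[A(w[(i+1)%4]-w[i]).round(1) for i in range(2)], "radial",A(ax-w.mean(0)))
```

```text
skirt ends [487.86756143 107.4961431 ] [460.16756169 -80.40580069] 189.9326998317264 expect 190.23939587562842
yaw from skirt -8.385990243622913
posts [[522.   92.4]
 [499.7 -77.3]
 [667.6 -99.2]] axis [594.82936518  -3.37867833] 240.60189162183391 171.17520125326226 phase -7.5078948646986134 -7.41639377370921
hub [596.3304832  -2.195744 ]
line [array([412.18098489,  21.47739767]), array([433.65446895,  18.4563125 ])] -8.008330333775053
line dir from hub -7.283067501447536 -7.733437244089476
```

Run:
```python
import cv2
im=cv2.imread("pics/w2.png");cv2.imwrite("pics/w2n.png",cv2.resize(im[75:160,260:365],None,fx=7,fy=7,interpolation=cv2.INTER_CUBIC))
```

```text
(no output)
```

View pics/w2n.png

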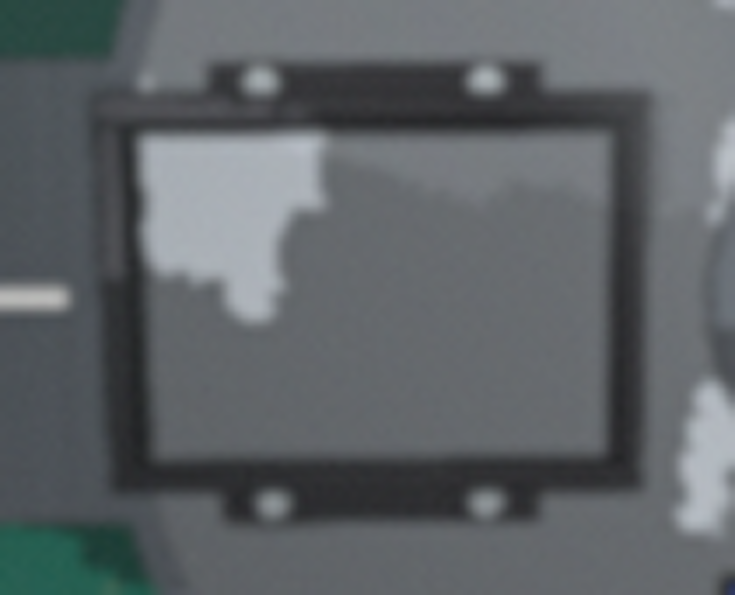

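Run:
```python
from h import *
st={'tcp_pos':np.array([499.07,-75.7,261.44]),'eef_rot':np.array([.9975443,-.0700389,0,0])}
C=cam("wrist",st); A=lambda v:np.degrees(np.arctan2(v[1],v[0]))
w=np.array([ray(C,(260+x/7-.43,75+y/7-.43),72)[:2] for x,y in [(92,93),(649,93),(640,488),(113,488)]])
print(w.round(1),w.mean(0),[np.linalg.norm(w[i]-w[(i+1)%4]).round(1) for i in range(4)],A(w[1]-w[0]),A(w[2]-w[3]),A(w[0]-w[3]),A(w[1]-w[2]))
print(np.hypot(*(w.mean(0)-[595,-3.5])),A([595,-3.5]-w.mean(0)))
```

```text
[[455.9  48.4]
 [548.9  35.3]
 [540.  -29.5]
 [447.4 -16.5]] [498.0542743    9.42447011] [np.float64(93.9), np.float64(65.4), np.float64(93.5), np.float64(65.4)] -8.010013599236974 -8.006730039001265 82.48993372710548 82.12402047996729
97.80345422463668 -7.593698797209071
```

Nest mouth: (498.0, 9.5), yaw -8.0°, with a measured rim of 94x65. The station yaw is about -8.1°, so the nest stands square. Next, over to the reflector.

Request:
apply_moves(moves="-20 -50 0 -6 -1; -40 -100 0 -12 -1; -60 -155 0 -20 -1; -80 -210 0 -30 -1; -100 -265 0 -40 -1; -120 -320 0 -48 -1; -140 -370 20 -55 -1; -155.6 -417.3 60 -59.4 -1; -155.6 -417.3 60 -59.4 -1; -155.6 -417.3 60 -59.4 -1; -155.6 -417.3 60 -59.4 -1")

```text
time: 7.92
tcp_pos: [403.8, 358.5, 202.6]
eef_rot: [0.902, 0.433, 0.001, -0.0]
ft_force: [0.2, 0.4, 0.6]
grip_width: 94.4
```

Run:
```python
from h import *
im,C,st=shot("wrist","w3"); print(st["tcp_pos"],st["eef_rot"],st["joint_pos"])
cv2.imwrite("pics/w3z.png",cv2.resize(im,None,fx=1.25,fy=1.25))
print(proj(C,(403,359,22)))
```

```text
[403.82374315 358.49792832 202.63889195] [ 9.01579966e-01  4.32611514e-01  9.04466985e-04 -1.60355309e-04] [ 6.58212671e-01  2.78810993e-01  1.55477500e+00 -6.72822385e-05
  1.30617066e+00 -2.36544928e-01]
[323.99722457 185.60421115]
```

View pics/w3z.png

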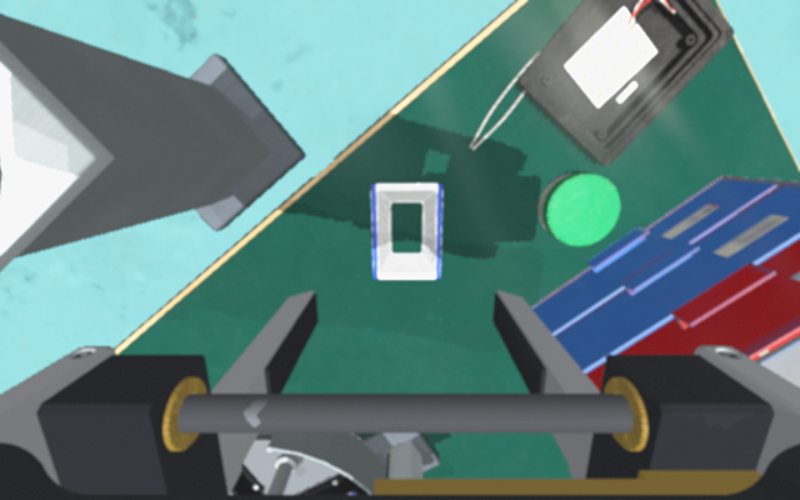

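The reflector is at (406,231) and already parallel to the jaws. The tin at (580,210) is clear of the fingers.

Run:
```python
from h import *
st={'tcp_pos':np.array([403.82,358.5,202.64]),'eef_rot':np.array([.90158,.4326115,.0009,-.00016])}
C=cam("wrist",st);im=cv2.imread("pics/w3.png")
b,g,r=[im[:,:,i].astype(int) for i in range(3)]
m=((b>g+15)|((b+g+r)>480)).astype(np.uint8);M=np.zeros_like(m);M[140:230,285:365]=m[140:230,285:365]
c=max(cv2.findContours(M,0,2)[0],key=cv2.contourArea);rc=cv2.minAreaRect(c);print(rc)
bx=cv2.boxPoints(rc);w=np.array([ray(C,p+0,22)[:2] for p in bx])
print(w.mean(0),[np.linalg.norm(w[i]-w[(i+1)%4]).round(1) for i in range(4)],[np.degrees(np.arctan2(*(w[(i+1)%4]-w[i])[::-1])).round(1) for i in range(4)])
Rm=Ro.from_quat(st["eef_rot"]).as_matrix();print("tool shift",Rm.T@(np.r_[w.mean(0),22]-st["tcp_pos"]), np.degrees(np.arctan2(Rm[1,0],Rm[0,0])))
```

```text
((325.0, 184.5), (77.0, 58.0), 90.0)
[404.10747384 359.73254062] [np.float64(70.4), np.float64(99.1), np.float64(75.8), np.float64(99.0)] [np.float64(51.3), np.float64(-37.1), np.float64(-128.7), np.float64(139.8)]
tool shift [  0.82317761  -0.63549363 180.64144022] 51.26686058794185
```

Request:
apply_moves(moves="0.5 -0.6 50 0 -1; 0.5 -0.6 100 0 -1; 0.5 -0.6 140 0 -1; 0.5 -0.6 170 0 -1; 0.5 -0.6 185 0 -1; 0.5 -0.6 190 0 -1; 0.5 -0.6 190 0 -1; 0.5 -0.6 190 0 -0.4; 0.5 -0.6 190 0 0; 0.5 -0.6 190 0 1; 0.5 -0.6 190 0 1; 0.5 -0.6 190 0 1; 0.5 -0.6 190 0 1; 0.5 -0.6 190 0 1", force=8)

```text
time: 9.72
tcp_pos: [403.1, 360.0, 11.8]
eef_rot: [0.901, 0.434, 0.0, -0.0]
ft_force: [-1.4, -1.2, 4.7]
grip_width: 69.1
```

Request:
apply_moves(moves="0 0 -20 0 1; 0 0 -60 0 1; 0 0 -110 0 1; -20 20 -150 0 1; -60 60 -150 -5 1; -100 98 -150 -10 1; -143 141 -150 -17 1; -186 183 -150 -24 1; -198 225 -150 -28 1; -207 262 -150 -30.6 1; -214.5 292.8 -150 -30.6 1; -214.5 292.8 -150 -30.6 1; -214.5 292.8 -150 -30.6 1; -214.5 292.8 -150 -30.6 1")

```text
time: 11.48
tcp_pos: [497.5, 10.4, 161.5]
eef_rot: [0.754, 0.656, 0.0, -0.0]
ft_force: [-0.5, -0.0, -0.0]
grip_width: 68.9
```

Run:
```python
from h import *
im,C,st=shot("wrist","w4"); print(st["tcp_pos"],st["eef_rot"],st["grip_width"],st["joint_pos"])
Rm=Ro.from_quat(st["eef_rot"]).as_matrix();print("tool shift",Rm.T@(np.r_[498,9.5,66]-st["tcp_pos"]), np.degrees(np.arctan2(Rm[1,0],Rm[0,0])))
cv2.imwrite("pics/w4z.png",cv2.resize(im,None,fx=1.25,fy=1.25))
im,C,st=shot("top","t4");cv2.imwrite("pics/t4z.png",cv2.resize(im[140:300,170:410],None,fx=3.3,fy=3.3,interpolation=cv2.INTER_CUBIC))
```

```text
[497.52801012  10.36627826 161.50748506] [ 7.54399105e-01  6.56416017e-01  2.15089797e-05 -4.48994777e-05] 68.88373770946482 [-5.28331553e-02  2.26157954e-01  1.72086088e+00  1.01550293e-04
  1.19460535e+00 -1.48498668e+00]
tool shift [-0.8014446   0.59098249 95.50738894] 82.05421460435718
```

View pics/w4z.png

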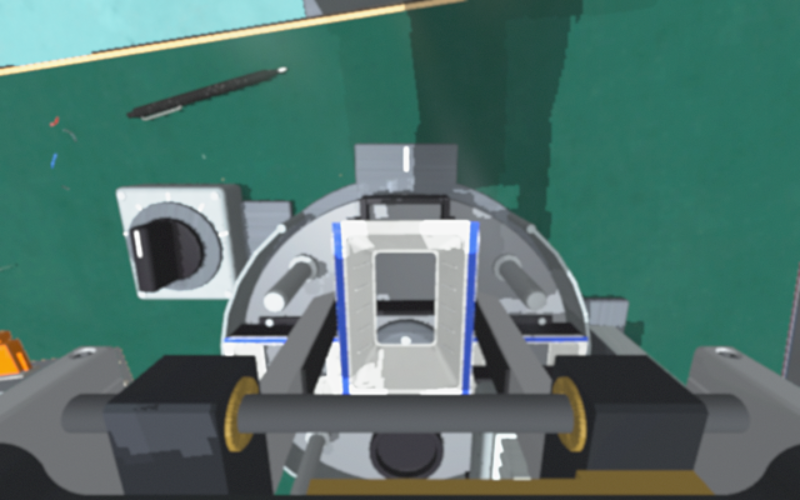

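View pics/t4z.png

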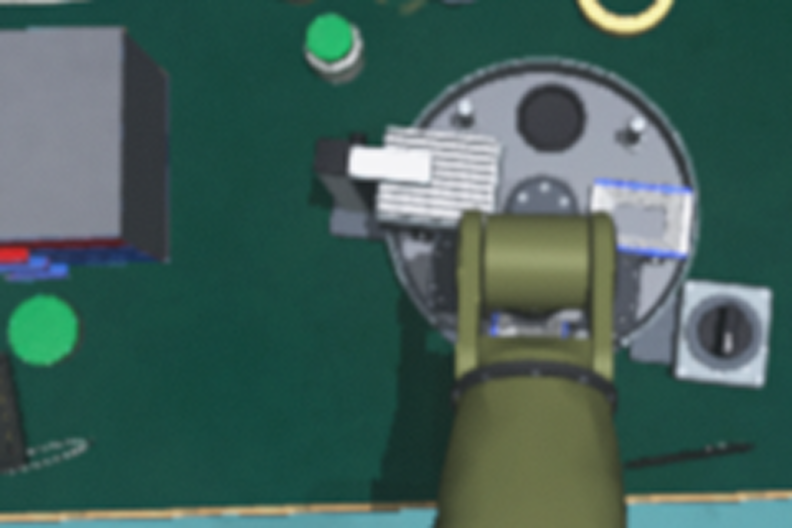

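Run:
```python
import cv2
im=cv2.imread("pics/w4.png");cv2.imwrite("pics/w4n.png",cv2.resize(im[145:330,255:395],None,fx=4,fy=4,interpolation=cv2.INTER_CUBIC)[:600])
```

```text
(no output)
```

View pics/w4n.png

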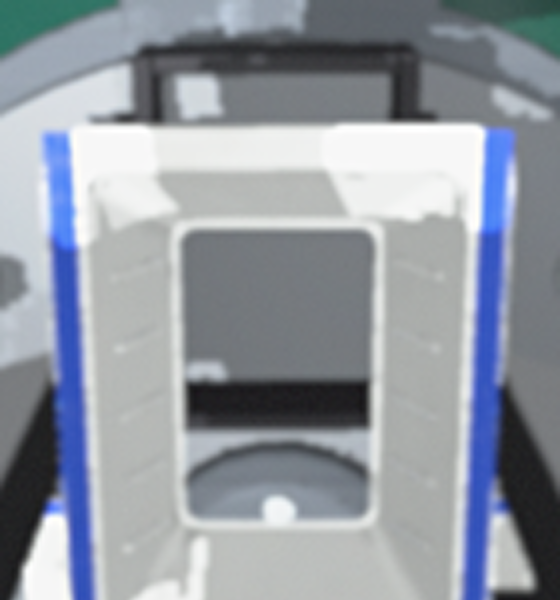

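Run:
```python
from h import *
st={'tcp_pos':np.array([497.53,10.37,161.51]),'eef_rot':np.array([.754399,.656416,0,0])}
C=cam("wrist",st);Rm=Ro.from_quat(st["eef_rot"]).as_matrix()
def t(x,y,z): return (Rm.T@(ray(C,(255+x/4-.375,145+y/4-.375),z)-st["tcp_pos"]))[:2].round(1)
zt=161.5+10.2
print("part front L,R",t(43,128,zt),t(515,128,zt),"left@y590",t(75,590,zt),t(484,590,zt))
print("nest front outer",t(136,46,72),t(418,46,72)," inner",t(160,72,72),t(393,72,72))
print("nest rear rim inner/outer mid",t(280,380,72),t(280,428,72))
```

```text
part front L,R [-35.  -48.1] [ 34.1 -48.1] left@y590 [-33.9  28.9] [33.4 28.8]
nest front outer [-33.1 -48.7] [ 31.4 -48.7]  inner [-27.8 -42.7] [ 25.8 -42.8]
nest rear rim inner/outer mid [-0.1 33.5] [-0.  46.5]
```

Request:
apply_moves(moves="-0.4 -1 20 0 1; -0.4 -1 45 0 1; -0.4 -1 62 0 1; -0.4 -1 70 0 1; -0.4 -1 72 0 1; -0.4 -1 72 0 1; -0.4 -1 72 0 1")

```text
time: 12.45
tcp_pos: [497.2, 9.4, 90.0]
eef_rot: [0.755, 0.656, 0.0, 0.0]
ft_force: [0.2, 0.4, -1.5]
grip_width: 69.1
```

Run:
```python
from h import *
im,C,st=shot("wrist","w5"); print(st["tcp_pos"],st["eef_rot"],st["ft_force"])
cv2.imwrite("pics/w5n.png",cv2.resize(im[165:315,245:405],None,fx=4,fy=4,interpolation=cv2.INTER_CUBIC))
```

```text
[497.15146601   9.36807176  90.00220483] [7.54700972e-01 6.56068772e-01 3.29777054e-04 3.17301881e-04] [ 0.19410145  0.39319131 -1.45696517]
```

View pics/w5n.png

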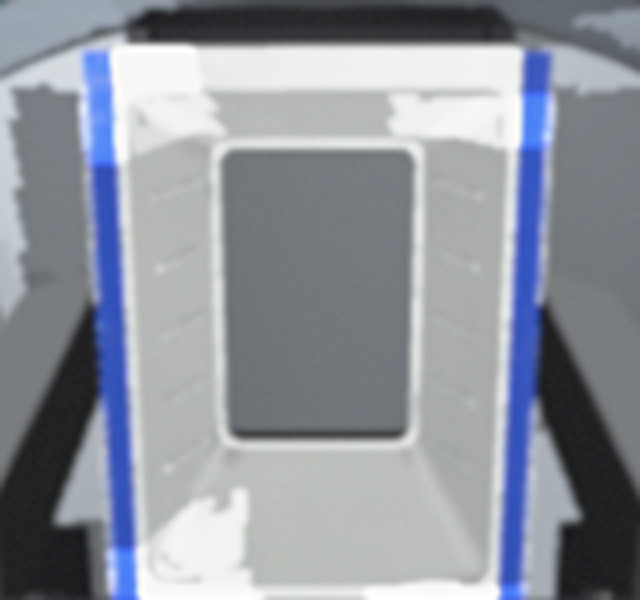

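Run:
```python
from h import *
st={'tcp_pos':np.array([497.15,9.37,90.0]),'eef_rot':np.array([.754701,.656069,0,0])}
C=cam("wrist",st);Rm=Ro.from_quat(st["eef_rot"]).as_matrix()
def t(x,y,z): return (Rm.T@(ray(C,(245+x/4-.375,165+y/4-.375),z)-st["tcp_pos"]))[:2].round(1)
zt=90+10.2
print("part front",t(82,46,zt),t(552,46,zt));print("nest front",t(130,11,72),t(508,11,72),t(138,35,72),t(505,35,72))
print("rear inner edge",t(316,436,72))
print(Rm.T@(np.r_[498,9.5,66]-st["tcp_pos"]))
```

```text
part front [-35.1 -48.4] [ 33.7 -48.4]
nest front [-32.4 -49.2] [ 31.6 -49.3] [-31.3 -45.1] [ 31.3 -45.1]
rear inner edge [-0.9 31.1]
[ 0.24701032  0.82364185 24.        ]
```

```bash
python3 - <<'E'
from h import *
for p,q,z0,(ox,oy),pts in [((497.15,9.37,90.0),(.754701,.656069,0,0),90,(245,165),[(130,11),(508,11),(138,33),(505,33)]),((497.53,10.37,161.51),(.754399,.656416,0,0),161.5,(255,145),[(136,46),(418,46)])]:
    st={'tcp_pos':np.array(p),'eef_rot':np.array(q)}
    C=cam("wrist",st);Rm=Ro.from_quat(st["eef_rot"]).as_matrix()
    for x,y in pts: print([(Rm.T@(ray(C,(ox+x/4-.375,oy+y/4-.375),z)-st["tcp_pos"]))[:2].round(1) for z in (48,72)])
    X=np.array([498,9.5,0])
    for zz in (48,72):
        for s in (-1,1):
            w=X+np.array([-np.cos(np.radians(-8))*47.5,-np.sin(np.radians(-8))*47.5,zz])+s*33.5*np.array([np.sin(np.radians(8)),np.cos(np.radians(8)),0]); u=proj(C,w);print("pred",zz,s,((u-[ox,oy]+.375)*4).round(0))
E
python3 - <<'E'
import cv2
im=cv2.imread("pics/w5.png")[163:180,270:380];import numpy as np
cv2.imwrite("pics/w5b.png",cv2.resize(np.clip(im.astype(int)*2.5,0,255).astype('uint8'),None,fx=7,fy=14,interpolation=cv2.INTER_CUBIC))
E
```

```text
[array([-36.3, -45.6]), array([-32.4, -49.2])]
[array([ 35.5, -45.6]), array([ 31.6, -49.3])]
[array([-35. , -41.3]), array([-31.2, -45.5])]
[array([ 35.2, -41.4]), array([ 31.3, -45.5])]
pred 48 -1 [146.   5.]
pred 48 1 [499.   5.]
pred 72 -1 [126.  26.]
pred 72 1 [520.  26.]
[array([-36. , -45.9]), array([-33.1, -48.7])]
[array([ 34.3, -46. ]), array([ 31.4, -48.7])]
pred 48 -1 [143.  42.]
pred 48 1 [412.  42.]
pred 72 -1 [131.  54.]
pred 72 1 [424.  54.]
```

View pics/w5b.png

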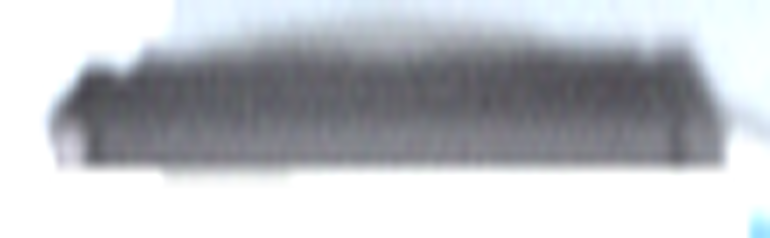

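The nest rim matches the earlier measurement, leaving a part-to-nest offset of about (+0.5, 0). I'll lower gently.

Request:
apply_moves(moves="0.4 0 2 0 1; 0.4 0 5 0 1; 0.4 0 8 0 1; 0.4 0 11 0 1; 0.4 0 14 0 1; 0.4 0 16 0 1; 0.4 0 18 0 1; 0.4 0 20 0 1; 0.4 0 20 0 1; 0.4 0 20 0 1")

```text
time: 13.75
tcp_pos: [497.0, 9.7, 69.5]
eef_rot: [0.755, 0.656, 0.0, 0.0]
ft_force: [-0.2, -0.6, -0.4]
grip_width: 69.1
```

Request:
apply_moves(moves="0 0 0.7 0 1; 0 0 1.4 0 1; 0 0 2 0 1; 0 0 2.6 0 1; 0 0 2.6 0 1; 0 0 2.6 0 1")

```text
time: 14.5
tcp_pos: [497.0, 9.7, 66.9]
eef_rot: [0.755, 0.656, 0.0, 0.0]
ft_force: [-0.9, 0.8, -0.1]
grip_width: 68.8
```

Run:
```python
from h import *
im,C,st=shot("wrist","w6"); print(st["tcp_pos"],st["ft_force"],st["ft_torque"])
cv2.imwrite("pics/w6n.png",cv2.resize(im[150:320,235:415],None,fx=3.5,fy=3.5,interpolation=cv2.INTER_CUBIC))
```

```text
[496.95922023   9.74719005  66.85826044] [-0.94315395  0.76292911 -0.12477218] [ 0.09014115 -0.05039398  0.0385528 ]
```

View pics/w6n.png

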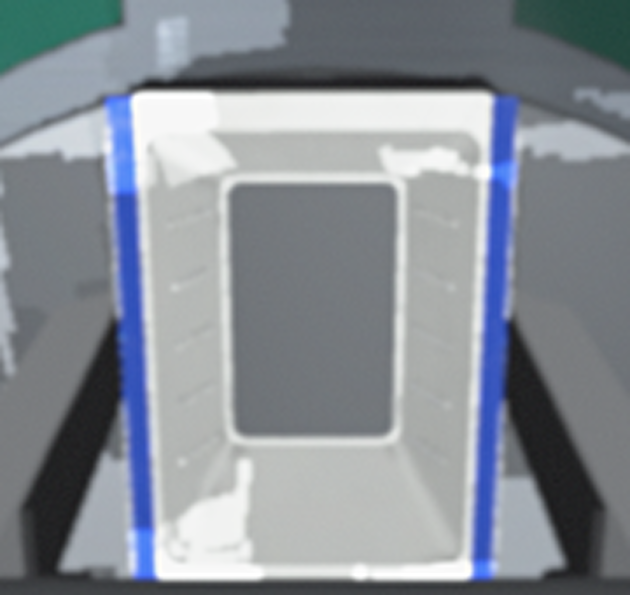

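Request:
apply_moves(moves="0 0 0.4 0 1; 0 0 0.8 0 1; 0 0 0.8 0 1; 0 0 0.8 0 1")

```text
time: 15.05
tcp_pos: [497.0, 9.8, 66.1]
eef_rot: [0.755, 0.656, 0.0, -0.0]
ft_force: [-1.3, -0.2, -0.4]
grip_width: 69.1
```

Request:
apply_moves(moves="0 0 0.5 0 1; 0 0 1 0 1; 0 0 1 0 1; 0 0 1 0 1")

```text
time: 15.55
tcp_pos: [497.2, 9.7, 65.5]
eef_rot: [0.755, 0.656, 0.0, 0.0]
ft_force: [-2.6, 0.0, 6.5]
grip_width: 69.1
```

Contact with the rim reads 6.5 N. I'll ease off and open.

Request:
apply_moves(moves="0 0 -0.4 0 1; 0 0 -0.4 0 0.45; 0 0 -0.4 0 -0.6; 0 0 -0.4 0 -0.6; 0 0 -0.4 0 -0.7; 0 0 -0.4 0 -0.8; 0 0 -0.4 0 -0.8; 0 0 -0.4 0 -0.8")

```text
time: 16.55
tcp_pos: [496.9, 9.7, 65.4]
eef_rot: [0.755, 0.656, -0.0, 0.0]
ft_force: [-0.1, 0.4, -0.6]
grip_width: 84.6
```

Run:
```python
from h import *
im,C,st=shot("wrist","w7"); print(st["tcp_pos"],st["ft_force"],st["grip_width"])
cv2.imwrite("pics/w7n.png",cv2.resize(im[150:320,235:415],None,fx=3.5,fy=3.5,interpolation=cv2.INTER_CUBIC))
```

```text
[496.9353557    9.74296635  65.4458314 ] [-0.14561385  0.41585396 -0.6478011 ] 84.64876608412096
```

View pics/w7n.png

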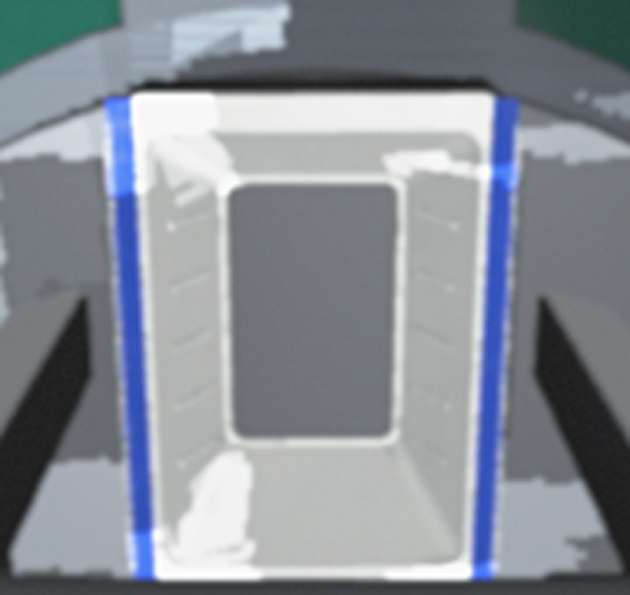

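Request:
apply_moves(moves="0 0 -15 0 -0.8; 0 0 -50 0 -0.8; 0 0 -100 0 -0.9; -20 4 -150 10 -1; -50 8 -196 20 -1; -85 14 -196 30 -1; -85 14 -196 40 -1; -85 14 -196 50 -1; -85 14 -196 60 -1; -85 14 -196 70 -1; -85 14 -196 80 -1; -85 14 -196 90 -1; -85 14 -196 90 -1")

```text
time: 18.23
tcp_pos: [498.9, -76.3, 262.4]
eef_rot: [0.998, -0.069, 0.0, 0.0]
ft_force: [-0.6, -0.2, 0.1]
grip_width: 94.3
```

Run:
```python
from h import *
im,C,st=shot("wrist","w8"); print(st["tcp_pos"],st["eef_rot"])
cv2.imwrite("pics/w8z.png",cv2.resize(im[0:260,120:520],None,fx=2,fy=2,interpolation=cv2.INTER_CUBIC))
for z in (72,77): print(proj(C,(498,9.5,z)))
```

```text
[498.86773026 -76.3172     262.35853215] [ 9.97601716e-01 -6.92145497e-02  3.98950848e-04  5.89381354e-05]
[312.99280374 116.16014194]
[312.84389778 116.09291797]
```

View pics/w8z.png

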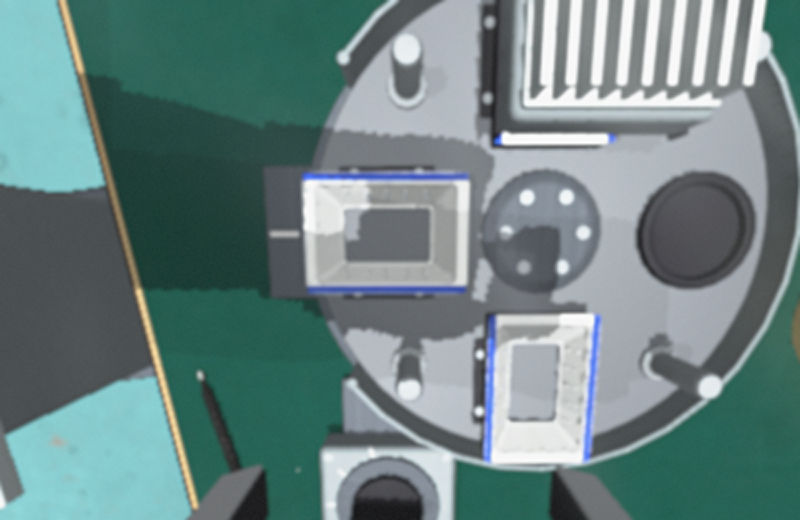

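The reflector is seated flat and square in the nest (387,233), and post3 is at (711,389). I'll grip post3 the same way.

Request:
apply_moves(moves="50 0 0 -10 -1; 100 0 0 -20 -1; 145 0 20 -30 -1; 170 0 50 -40 -1; 170 0 80 -45 -1; 170 0 120 -45 -1; 170 0 155 -45 -1; 170 0 170 -45 -1; 170 0 170 -45 -1; 170 0 170 -45 1; 170 0 170 -45 1; 170 0 170 -45 1; 170 0 170 -45 1; 170 0 170 -45 1; 170 0 170 -45 1; 170 0 170 -45 1; 170 0 170 -45 1; 170 0 170 -45 1", force=15)

```text
time: 20.52
tcp_pos: [667.4, -100.0, 91.5]
eef_rot: [0.948, 0.317, 0.0, 0.0]
ft_force: [-0.1, -0.2, 0.4]
grip_width: 16.1
```

Request:
apply_moves(moves="-4.2 -0.1 0 2 1; -10.5 -0.5 0 5 1; -18.8 -1.5 0 9 1; -29 -3.6 0 14 1; -39.1 -6.5 0 19 1; -48.8 -10.4 0 24 1; -58.2 -15 0 29 1; -67.1 -20.5 0 34 1; -75.5 -26.7 0 39 1; -83.4 -33.7 0 44 1; -90.6 -41.3 0 49 1; -97.1 -49.5 0 54 1; -102.9 -58.2 0 59 1; -107.9 -67.4 0 64 1; -112 -77 0 69 1; -115.4 -86.9 0 74 1; -117.8 -97.1 0 79 1; -119.3 -107.5 0 84 1; -119.9 -115.8 0 88 1; -120 -120 0 90 1")

```text
time: 23.02
tcp_pos: [498.4, -76.5, 91.4]
eef_rot: [0.894, -0.448, -0.0, 0.0]
ft_force: [-2.9, -1.5, -0.8]
grip_width: 15.5
```

Request:
apply_moves(moves="0 0 0 0 1; 0 0 0 0 1; 0 0 0 0 1; 0 0 0 0 -0.5; 0 0 0 0 -1; 0 0 0 0 -1; 0 0 0 0 -1; 0 0 -30 0 -1; 0 0 -80 -10 -1; 0 0 -130 -20 -1; 0 0 -170 -30 -1; 0 0 -170 -40 -1; 0 0 -170 -45 -1; 0 0 -170 -45 -1; 0 0 -170 -45 -1")

```text
time: 24.9
tcp_pos: [499.3, -76.4, 261.4]
eef_rot: [0.997, -0.071, -0.0, -0.0]
ft_force: [0.5, 0.2, 0.4]
grip_width: 94.3
```

Run:
```python
from h import *
im,C,st=shot("wrist","w9"); print(st["tcp_pos"],st["eef_rot"],st["joint_pos"])
cv2.imwrite("pics/w9z.png",cv2.resize(im[0:260,120:520],None,fx=2,fy=2,interpolation=cv2.INTER_CUBIC))
im,C,st=shot("top","t9");cv2.imwrite("pics/t9z.png",cv2.resize(im[140:300,170:410],None,fx=3.3,fy=3.3,interpolation=cv2.INTER_CUBIC))
```

```text
[499.25178209 -76.39230643 261.36544563] [ 9.97491320e-01 -7.07888475e-02 -6.79290738e-05 -1.02376894e-05] [-2.24365475e-01  1.59978380e-01  1.56235029e+00 -5.46434644e-07
  1.41940138e+00 -8.26691872e-02]
```

View pics/w9z.png

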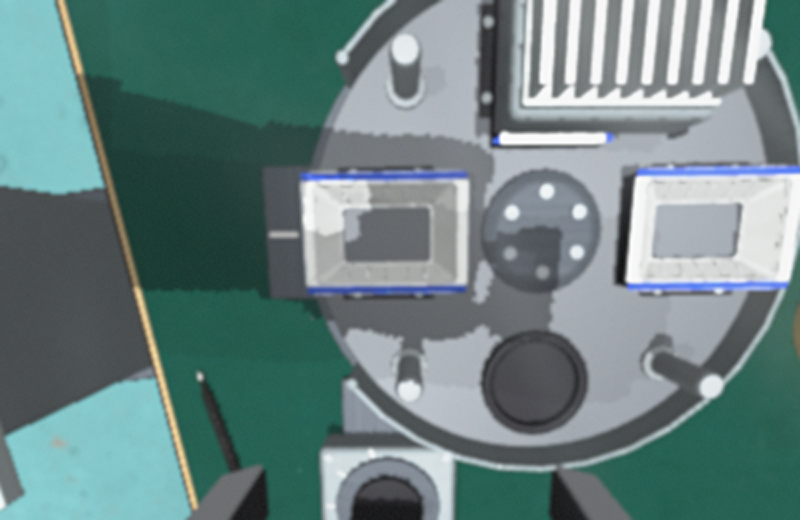

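View pics/t9z.png

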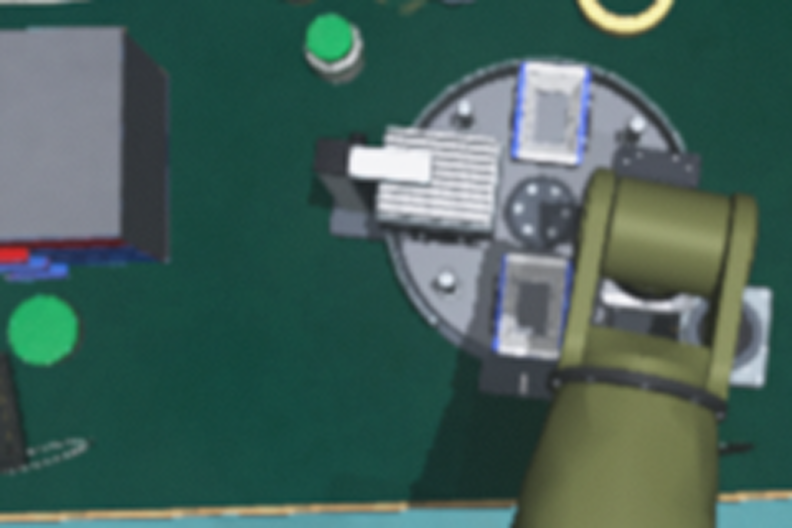

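The carousel has turned a quarter: a fixed reflector is now in the gap, the round seat is at the right, and the loaded nest is under the lamp. The posts are at the same pixels as before (405,47), (409,392) and (711,389). I'll quantify this, then hover over the knob.

Run:
```python
from h import *
A=lambda v:np.degrees(np.arctan2(v[1],v[0])); z=lambda p:(120+p[0]/2-.25,p[1]/2-.25)
for f,p,q in (("w2",(499.07,-75.7,261.44),(.9975443,-.0700389,0,0)),("w8",(498.87,-76.32,262.36),(.9976017,-.0692145,.0004,0)),("w9",(499.25,-76.39,261.37),(.9974913,-.0707888,-.00007,0))):
    C=cam("wrist",{'tcp_pos':np.array(p),'eef_rot':np.array(q)}); im=cv2.imread(f"pics/{f}.png")
    g=cv2.cvtColor(im,cv2.COLOR_BGR2GRAY)
    P=[]
    for c in ((406,47),(409,392),(711,389)):
        u,v=[int(round(x)) for x in z(c)]; w=g[v-6:v+7,u-6:u+7].astype(float); w=np.clip(w-195,0,None); yy,xx=np.mgrid[v-6:v+7,u-6:u+7]
        P.append(ray(C,((w*xx).sum()/w.sum(),(w*yy).sum()/w.sum()),123)[:2])
    s1,s2=[ray(C,z(k),68)[:2] for k in ((343,58),(350,384))]
    print(f,np.round(P,1).tolist(),"phase",A(P[0]-P[1])-90,A(P[2]-P[1]),A(P[2]-P[0])+45,"axis",(P[0]+P[2])/2)
    for nm,a,b,zz in (("blue",[0,],0,77),):
        hsv=cv2.cvtColor(im,cv2.COLOR_BGR2HSV);m=cv2.inRange(hsv,(110,120,90),(130,255,255));m[:75]=0;m[160:]=0;m[:,:262]=0;m[:,362:]=0
        L=[]
        for cc in sorted(cv2.findContours(m,0,1)[0],key=cv2.contourArea)[-2:]:
            vx,vy,x0,y0=cv2.fitLine(cc,2,0,.01,.01).ravel();a=ray(C,(x0,y0),77);b=ray(C,(x0+vx*30,y0+vy*30),77);L.append(round(A((b-a)),2))
        print("blue film dirs",L)
```

```text
w2 [[522.2, 91.7], [499.5, -76.9], [667.3, -98.8]] phase -7.654246775235336 -7.438172361140669 -7.697127800495942 axis [594.77195769  -3.52516085]
blue film dirs []
w8 [[521.8, 91.6], [499.6, -77.0], [667.4, -98.4]] phase -7.5251748929039906 -7.290695393380128 -7.562612905529065 axis [594.59520214  -3.39235881]
blue film dirs [np.float64(-7.88), np.float64(-8.13)]
w9 [[521.8, 91.4], [499.8, -77.3], [667.7, -98.3]] phase -7.451246664341639 -7.143865795898513 -7.442742603386613 axis [594.74573237  -3.49240131]
blue film dirs [np.float64(-7.72), np.float64(-7.61)]
```

Request:
apply_moves(moves="-15 50 0 -10 -1; -15 110 0 -20 -1; -15 110 20 -30 -1; -15 110 56 -40 -1; -15 110 56 -50 -1; -15 110 56 -60 -1; -15 110 56 -70 -1; -15 110 56 -80 -1; -15 110 56 -90 -1; -15 110 56 -93 -1; -15 110 56 -93 -0.1; -15 110 56 -93 -0.1")

```text
time: 26.5
tcp_pos: [469.1, -183.3, 205.4]
eef_rot: [0.738, 0.675, 0.0, -0.0]
ft_force: [-0.4, 1.0, -0.3]
grip_width: 77.6
```

Run:
```python
from h import *
im,C,st=shot("wrist","w10"); print(st["tcp_pos"],st["eef_rot"],st["joint_pos"])
cv2.imwrite("pics/w10z.png",cv2.resize(im[100:300,200:460],None,fx=3,fy=3,interpolation=cv2.INTER_CUBIC))
print((proj(C,(468.5,-182.5,84))-[200,100])*3,(proj(C,(468.5,-182.5,54))-[200,100])*3)
```

```text
[ 469.11213568 -183.26562106  205.44505673] [ 7.37859422e-01  6.74954423e-01  4.81861864e-07 -7.82820705e-06] [-4.45171847e-01  1.96541015e-01  1.64990547e+00  7.03469051e-06
  1.29516031e+00 -1.92697962e+00]
[376.09537486 294.38499343] [375.81302438 274.82494617]
```

View pics/w10z.png

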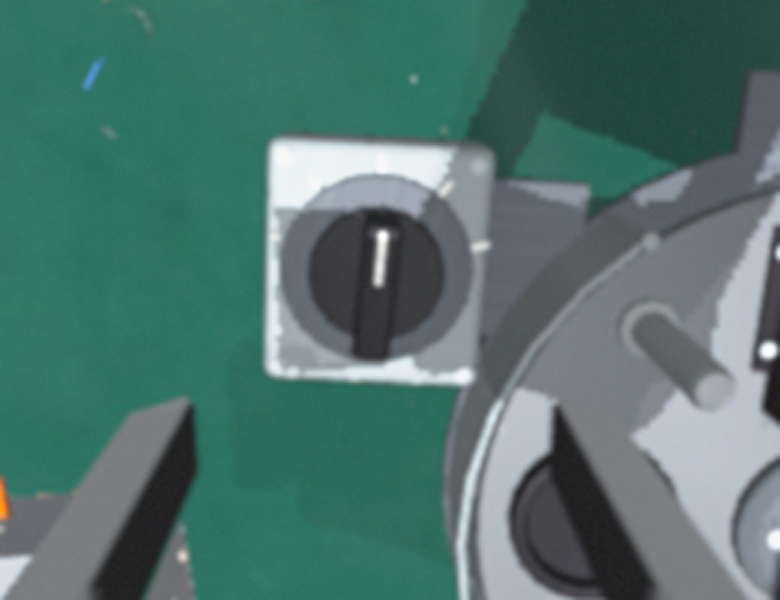

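Knob: disc centre (377,272), within 1 mm of the prediction. The bar lies about 3° clockwise of the jaws' normal, and the last tick is about 76° clockwise. Carousel phase is -7.4° against a station yaw of about -8.1°, so the part is centred under the lamp to about 1 mm. I'll grip the bar.

Request:
apply_moves(moves="0.7 -1.3 40 3 -0.1; 0.7 -1.3 90 3 -0.1; 0.7 -1.3 125 3 -0.1; 0.7 -1.3 140 3 -0.1; 0.7 -1.3 145 3 -0.1; 0.7 -1.3 145 3 -0.1; 0.7 -1.3 145 3 1; 0.7 -1.3 145 3 1; 0.7 -1.3 145 3 1; 0.7 -1.3 145 3 1; 0.7 -1.3 145 3 1; 0.7 -1.3 145 3 1", force=25)

```text
time: 28.05
tcp_pos: [467.9, -181.9, 60.6]
eef_rot: [0.755, 0.656, 0.0, -0.0]
ft_force: [-0.2, 5.4, 3.7]
grip_width: 14.0
```

```bash
python3 -c "
from h import *
s=get_state();print(s['tcp_pos'],s['grip_width'],s['ft_force'],s['ft_torque'])"
```

```text
[ 467.89320452 -181.94129007   60.58135567] 13.989077019230985 [-0.1975907   5.43350534  3.71026119] [ 1.08687664 -0.02353254 -0.01164397]
```

Request:
apply_moves(moves="0.4 0 0 5 1; 0.4 0 0 10 1; 0.4 0 0 15 1; 0.3 0 0 20 1; 0.3 0 0 25 1; 0.3 0 0 30 1; 0.3 0 0 35 1; 0.3 0 0 40 1; 0.3 0 0 45 1; 0.3 0 0 50 1; 0.3 0 0 55 1; 0.3 0 0 60 1; 0.3 0 0 60 1; 0.3 0 0 60 1")

```text
time: 29.8
tcp_pos: [468.2, -181.5, 60.6]
eef_rot: [0.982, 0.191, 0.0, -0.0]
ft_force: [1.7, 5.7, 2.6]
grip_width: 14.0
```

```bash
python3 -c "
from h import *
s=get_state();print(s['tcp_pos'],s['eef_rot'],s['grip_width'],s['ft_force'],s['ft_torque'])"
```

```text
[ 468.22045226 -181.50902689   60.58648047] [ 9.81627682e-01  1.90805631e-01  3.60529460e-04 -4.18632146e-04] 13.996509145963666 [1.73994245 5.73413258 2.56780023] [ 1.19825083 -0.39607741 -0.09655074]
```

Request:
apply_moves(moves="0 0 0 4 1; 0 0 0 8 1; 0 0 0 10 1; 0 0 0 10 1")

```text
time: 30.3
tcp_pos: [468.3, -181.5, 60.6]
eef_rot: [0.995, 0.104, 0.0, -0.0]
ft_force: [3.2, 7.4, 1.0]
grip_width: 13.9
```

```bash
python3 -c "
from h import *
s=get_state();print(s['eef_rot'],s['grip_width'],s['ft_force'],s['ft_torque'],s['joint_pos'],s['tau'])"
```

```text
[ 9.94547146e-01  1.04286273e-01  4.24385593e-04 -4.09031196e-04] 13.880775559161847 [3.20423895 7.42982976 1.0310738 ] [ 1.24553873 -0.4669848  -0.07038462] [-4.43330179e-01  3.70719268e-01  1.79698452e+00  1.37911967e-03
  9.73590796e-01 -6.53058040e-01] [ -3.41882832 -50.01573801 -28.51131499  -1.45675331  -0.05791279
   0.29077761]
```

Request:
apply_moves(moves="0 0 0 2 1; 0 0 0 4 1; 0 0 0 4 1")

```text
time: 30.68
tcp_pos: [468.3, -181.5, 60.6]
eef_rot: [0.998, 0.07, 0.0, -0.0]
ft_force: [3.5, 6.4, 1.0]
grip_width: 14.1
```

```bash
python3 -c "
from h import *
s=get_state();print(s['eef_rot'],s['ft_force'],s['ft_torque'],s['tau'][5])"
```

```text
[ 9.97578610e-01  6.95452591e-02  4.40125557e-04 -4.25071165e-04] [3.53590392 6.41766002 1.01627252] [ 1.2682149  -0.50647748 -0.04717949] 0.3002533223479986
```

Request:
apply_moves(moves="0 0 0 2 1; 0 0 0 4 1; 0 0 0 4 1")

```text
time: 31.05
tcp_pos: [468.4, -181.8, 60.6]
eef_rot: [0.999, 0.035, 0.0, -0.0]
ft_force: [2.7, 5.1, 0.4]
grip_width: 14.2
```

```bash
python3 -c "
from h import *
s=get_state();print(s['eef_rot'],s['ft_force'],s['ft_torque'],s['tau'][5])"
```

```text
[ 9.99388753e-01  3.49558239e-02  4.54318313e-04 -6.71092614e-05] [2.74210819 5.08834443 0.36517356] [ 0.90168337 -0.64872973  0.59083647] 0.9083517082035542
```

The torque jumped from 0.07 to 0.59 N m at about 77°, so the knob is on its stop. I'll release, rise and check.

Request:
apply_moves(moves="0 0 0 0 1; 0 0 0 0 0.5; 0 0 0 0 0; 0 0 0 0 -0.1; 0 0 0 0 -0.1; 0 0 -15 0 -0.1; 0 0 -60 0 -0.1; 0 0 -110 0 -0.1; 0 0 -145 0 -0.1; 0 0 -145 0 -0.1; 0 0 -145 0 -0.1")

```text
time: 32.42
tcp_pos: [467.6, -182.0, 205.1]
eef_rot: [0.999, 0.035, -0.0, -0.0]
ft_force: [-0.4, 0.2, -1.5]
grip_width: 51.6
```

Run:
```python
from h import *
im,C,st=shot("wrist","w11"); print(st["tcp_pos"],st["eef_rot"])
cv2.imwrite("pics/w11z.png",cv2.resize(im,None,fx=1.25,fy=1.25))
im,C,st=shot("top","t11");cv2.imwrite("pics/t11z.png",cv2.resize(im[140:300,170:410],None,fx=3.3,fy=3.3,interpolation=cv2.INTER_CUBIC))
```

```text
[ 467.58306301 -181.98340171  205.09846997] [ 9.99390975e-01  3.48938912e-02 -2.81978332e-04 -1.26778220e-04]
```

View pics/w11z.png

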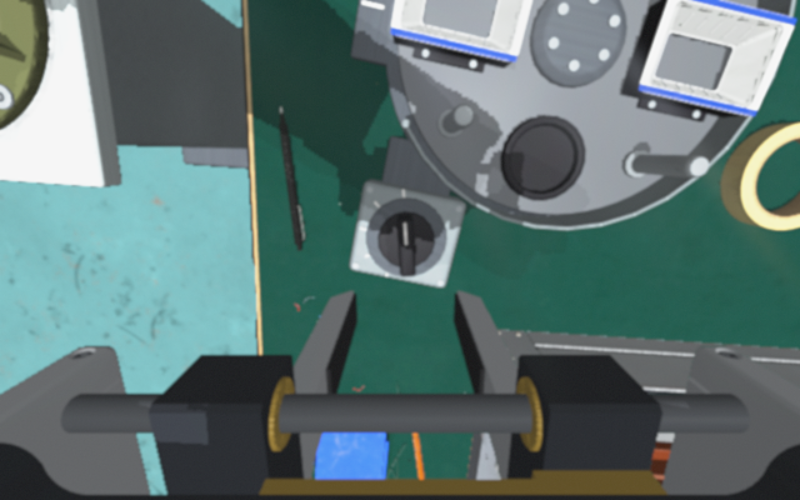

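View pics/t11z.png

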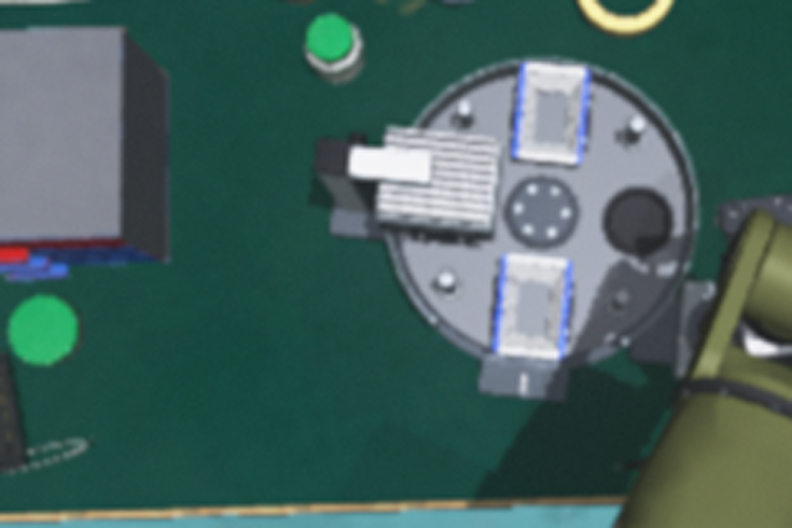

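Run:
```python
from h import *
im,C,st=shot("scene","s11");cv2.imwrite("pics/s11z.png",cv2.resize(im[150:310,240:420],None,fx=3.7,fy=3.7,interpolation=cv2.INTER_CUBIC)[:599]); print(st["time"],st["ft_force"])
```

```text
32.525 [ 0.75358942 -0.15794985  0.0067282 ]
```

View pics/s11z.png

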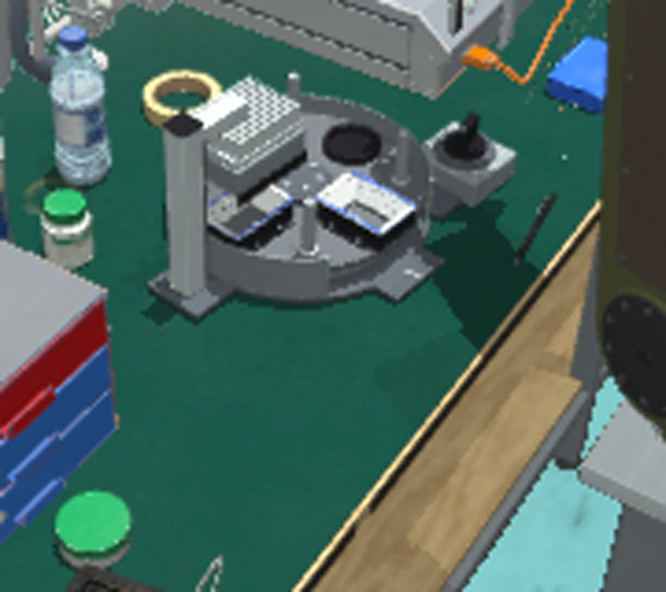

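The scene view shows the loaded reflector lying flat in its nest under the lamp head, at about (250,215). The tin (92,520), the jar (65,228) and the screw box are undisturbed, and the gripper is clear of everything.

```bash
python3 -c "
from cell import *
print(finish_job())"
```

```text
the job is handed in; nothing more can be done
None
```

The job is handed in at about 32.5 s of robot time, with the tasks done in the order asked; no verdict was given.

- **Loading:** I turned the carousel clockwise by post1 until the empty nest stood square in the gap. I then gripped the reflector by its long edges, lowered it until it touched the rim (6.5 N) and let go. It did not shift on release, and a wrist picture showed it flat and square in the nest.
- **Under the lamp:** I turned the carousel another quarter turn by post3. The posts gave a carousel angle of about -7.4°, against a station yaw of about -8.1°. That puts the nest within about 0.7°, or roughly 1 mm, of centred. My yaw readings themselves ranged from -7.3° to -9.0°.
- **Knob:** I turned it clockwise only after the quarter turn, until the torque jumped from about 0.07 to 0.59 N m at the stop. The pictures show the bar turned about 75° and pointing at the last tick. The tool itself turned 78°, and I put the difference down to give in the grip and reading error.
- **Last checks:** The final pictures show the reflector under the lamp head, the tin, jar and screw box where they were, and the gripper clear of everything. No check failed.

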